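# Make up two bandsaw repair kits

### The arm

A 6-joint arm with a two-finger parallel gripper is mounted at the origin on the work surface. World frame = base frame: x ahead of the robot, y to its left, z up, the work surface at z = 0. Lengths are in m, angles in rad, forces in N, time in s.
With the tool pointing down it reaches from about 0.425 to 0.95 m from the base axis. Payload 14.7 kg.
Tool frame: the origin (TCP) lies at the very end of the fingers, on their centre line; the grasp point (between the pads) lies behind it (grasp_offset is the z of the grasp point in the tool frame, in m); z points along the fingers, y is the line along which they close (so a half turn about z gives the same grasp; the last joint's range is limited). The gripper opens to 85 mm and grips with 20 to 120 N. Pads are 22 mm wide; open, the fingers measure 114 mm over their backs; the gripper's body (76 mm by 85 mm) begins 54 mm behind the grasp point. The pads swing forward as they close: fully open they stand 13 mm farther back than shut.
Start: joints at [-1.217, 0.48, 1.596, -0, 1.065, -0.047], TCP at [0.254, -0.598, 0.231] pointing down, gripper open.
Joint ranges: [-2.75, 2.75], [-0.82, 2.05], [0.23, 2.67], [-1.56, 4.7], [0.09, 2.69], [-2.92, 2.92]. Speed limits (rad/s): [1.89, 1.89, 2.39, 3.01, 3.01, 3.01].

### API

Orientations are given as a unit quaternion [x, y, z, w].
In Python, from workcell import move_ptp, movel, set_joints, open_jaws, close_gripper, wait, inverse_kinematics, read_state, grab_frame, MotionError, finish_job, grasp_offset gives the robot as it stands. Calls block until the motion is done:
- move_ptp(position, orientation): joint-space move of the TCP to a pose.
- movel(position, rotation=None, rate=0.15, f_stop=None): straight line of the TCP; rotation=None keeps the orientation; rate is the mean speed in m/s. With f_stop (N) it stops when the force on the tool has changed by that much, and returns True; else False.
- set_joints(angles): joint-space move.
- open_jaws() and close_gripper(strength=None): open the fingers fully, or close them until they stop; strength is the grip in N (None keeps the last).
- wait(seconds).
- inverse_kinematics(position, orientation): joint angles nearest the present ones, or None.
- read_state(): the state.
- grab_frame(name): name is "side" or "top"; returns a dict with "img" (400x640x3 uint8, red, green, blue), "K" (3x3 intrinsics, pixels), "R" (3x3) and "t" (3): a world point X has camera coordinates R X + t. Camera axes: x right, y down, z forward; pixel columns grow to the right and rows downward; lengths in m; the calibration is good to about 2 mm. A picture is of the moment at which its call begins. There is no depth.
A pose or a line that the arm cannot do raises MotionError and nothing moves.
- finish_job(): hands the job in; it is judged then, once.
The state is a dict: "time": time; "joint_pos": joint angles; "joint_vel": joint speeds; "joint_torque": joint torques, N m; "tcp_pos": TCP position; "ee_rot": TCP orientation; "ft_force": force on the tool from outside, world axes, zero at the start; "moment": the same for the moment, N m; "opening": finger opening in m; "grasp_force": force on a finger pad.
Only numpy, scipy, OpenCV 4.12 (cv2) and the standard library are available. Lean on these libraries where they do the work, as an engineer would, in place of code of your own. Each camera call takes 0.05 s, during which the arm holds its last target. There are 200 camera calls.

### The job

Make up two repair kits for the bandsaw from the loose parts on the bench. Wheel kit, in the squarer tray with the bearing housing: lower the end cover onto the housing's two dowel pins until it lies flat on the housing, and lay the largest ball bearing flat on the tray floor beside it; vice kit, in the long empty tray: the bronze nut standing on its flange, the jaw plate and the smallest ball bearing, each flat on the tray floor and not on top of one another. Set the parts down rather than dropping them, and leave the middle-sized bearing and the oil can where they are.

Things in the scene. Friction and masses are not known exactly. Their poses are not given: they have to be found in the camera images.
- cover_c (a point): steel end cover, flat side down: disc 80 mm across, 8 mm thick, with two opposite ears (120 mm over them, 28 mm wide), an 11 mm hole through each, 47 mm either side of the centre along x; on top a 2.5 mm pad and a dark hexagon boss, 36 mm across flats (flats face +y and -y), up to 26 mm above the underside. The point is its centre, 13 mm above its underside; z up. About 0.45 kg
- feed_nut_c (a point): bronze feed-screw nut with a flange, standing on the flange: flange 52 mm in diameter and 10 mm thick at the bottom, above it a plain round body 28 mm in diameter, 45 mm tall in all. The point is its centre, 22.5 mm above its underside; z is up.
- jaw_plate_c (a point): dark steel vice jaw plate, lying flat with its ribbed side up: 100 mm (along x) by 40 mm (along y) by 12 mm thick, with two countersunk screw holes. The point is its centre, 6 mm above its underside; z is up. About 0.36 kg.
- bearing_large_c (a point): the largest of the three ball bearings, a flat steel ring with a black seal, lying flat: 62 mm outside diameter, 30 mm bore, 16 mm thick. The point is its centre, 8 mm above its underside; z is up.
- bearing_medium_c (a point): the middle-sized of the three ball bearings, a flat steel ring with a black seal, lying flat: 47 mm outside diameter, 20 mm bore, 14 mm thick. The point is its centre, 7 mm above its underside; z is up.
- bearing_small_c (a point): the smallest of the three ball bearings, a flat steel ring with a black seal, lying flat: 35 mm outside diameter, 15 mm bore, 11 mm thick. The point is its centre, 5.5 mm above its underside; z is up.
- housing: blue cast bearing housing, fixed in the squarer tray: round, 80 mm across, 62 mm bore open at the top, two opposite ears (120 mm over them, 28 mm wide), 30 mm tall. Two upright steel dowel pins, 8 mm thick, rise 12 mm above its top face (upper 4 mm tapered), 47 mm either side of the centre along x. Origin: centre of its underside, on the tray floor; z up
- wheel_tray: squarer grey steel tray holding the housing, fixed: 170 mm (along x) by 240 mm (along y) outside, walls 28 mm high and 4 mm thick, floor 4 mm thick. Origin: centre of its underside on the bench, z up. The housing stands in its +y half (centre 47 to 63 mm from the tray's, ears roughly along x); the -y half is empty
- vice_tray: longer, empty grey steel tray, fixed on the bench: 150 mm (along x) by 280 mm (along y) outside, walls 28 mm high and 4 mm thick, floor 4 mm thick. Origin: centre of its underside on the bench, z up
- oil_can: round steel oil can with a thin spout, standing at the side of the work: 68 mm in diameter, 105 mm tall, 153 mm with the spout. The origin is the centre of its underside.

How it is judged:
By the outcome, as a careful person would: the job done as asked, in the order asked, and still so for the second after the job is handed in, with the robot touching nothing.
It also fails if it takes over 136 s, if anything falls off the work surface, if the arm or the gripper's body presses on something with over 40 N, if the wrist force passes 120 N, or if a joint passes its speed limit or range.

## Working session

There is one attempt and no reset: what is moved stays moved. The work goes in short steps, each a Python script; the robot and the scene stay as the last script left them, time stands still between calls to the robot, and variables do not carry over. Pictures are saved under pics/ and viewed, at most 14 in all, crops included, and the job is handed in when it is done.

```bash
mkdir -p pics; ls
python3 - <<'E'
from workcell import *
import cv2,numpy as np
for n in("top","side"):
    f=grab_frame(n);cv2.imwrite(f"pics/{n}0.png",cv2.resize(f["img"][:,:,::-1],(800,500),interpolation=cv2.INTER_CUBIC))
    np.savez(f"pics/{n}0.npz",**f)
    print(f["K"].tolist(),f["R"].round(4).tolist(),f["t"].round(4).tolist())
s=read_state();print(s["time"],s["ee_rot"],s["opening"],grasp_offset)
E
```

```text
pics
[[365.5603070751294, 0.0, 317.9637983988734], [0.0, 365.5603070751294, 203.6136422068618], [0.0, 0.0, 1.0]] [[0.0176, -0.9998, 0.0025], [-0.9957, -0.0178, -0.0904], [0.0904, -0.0009, -0.9959]] [-0.0848, 0.4859, 0.9728]
[[367.75302071150105, 0.0, 316.08024145237374], [0.0, 367.75302071150105, 202.36831768114095], [0.0, 0.0, 1.0]] [[0.7656, -0.6434, 0.0009], [-0.3272, -0.3905, -0.8605], [0.5539, 0.6585, -0.5095]] [-0.4193, 0.1598, 0.723]
0.1 [ 9.79991282e-01  1.99039694e-01 -8.76647589e-05 -5.29569207e-04] 0.08580061800622332 -0.0187
```

View pics/top0.png

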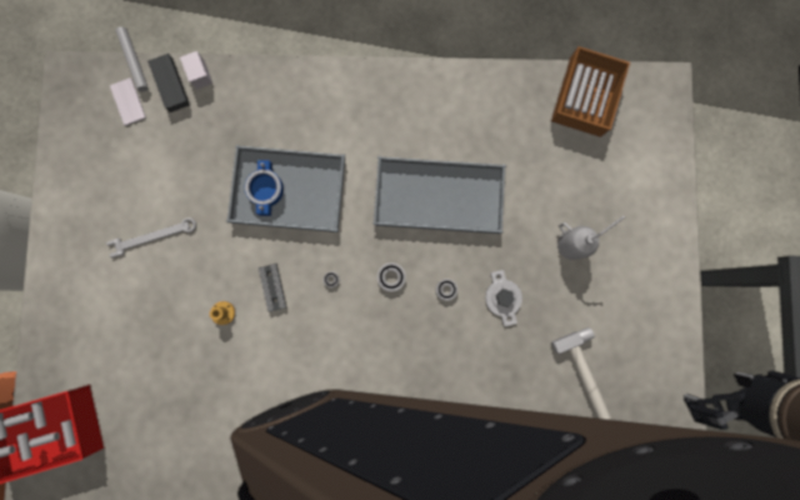

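View pics/side0.png

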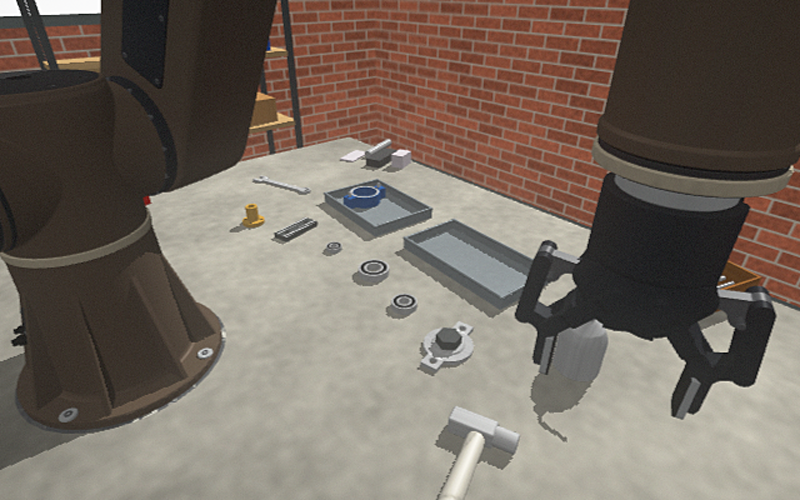

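The top view shows everything, with world x up and y to the left. In 800-px coordinates:

| Item | Position |
|---|---|
| Housing | (264,188) |
| Wheel tray | (287,190) |
| Vice tray | (440,196) |
| Bronze nut | (220,313) |
| Jaw plate | (272,289) |
| Small bearing | (331,280) |
| Large bearing | (391,278) |
| Medium bearing | (447,291) |
| Cover | (504,298) |
| Oil can | (578,242) |

The side view agrees with this layout. Next I'll enlarge the regions that matter.

Run:
```python
import cv2,numpy as np
im=np.load("pics/top0.npz")["img"][:,:,::-1]
def crop(n,c0,r0,w,h,s,st=10):
    a=cv2.resize(im[r0:r0+h,c0:c0+w],None,fx=s,fy=s,interpolation=cv2.INTER_CUBIC)
    for c in range(c0,c0+w,st):
        cv2.line(a,(int((c-c0+.5)*s),0),(int((c-c0+.5)*s),6),(0,0,255),1);cv2.putText(a,str(c),(int((c-c0+.5)*s),16),0,.35,(0,0,255))
    for r in range(r0,r0+h,st):
        cv2.line(a,(0,int((r-r0+.5)*s)),(6,int((r-r0+.5)*s)),(0,0,255),1);cv2.putText(a,str(r),(8,int((r-r0+.5)*s)),0,.35,(0,0,255))
    cv2.imwrite(f"pics/{n}.png",a);print(a.shape)
crop("cA",180,114,110,80,7);crop("cB",160,200,130,75,6);crop("cC",290,200,135,75,5.9)
```

```text
(560, 770, 3)
(450, 780, 3)
(442, 796, 3)
```

View pics/cA.png

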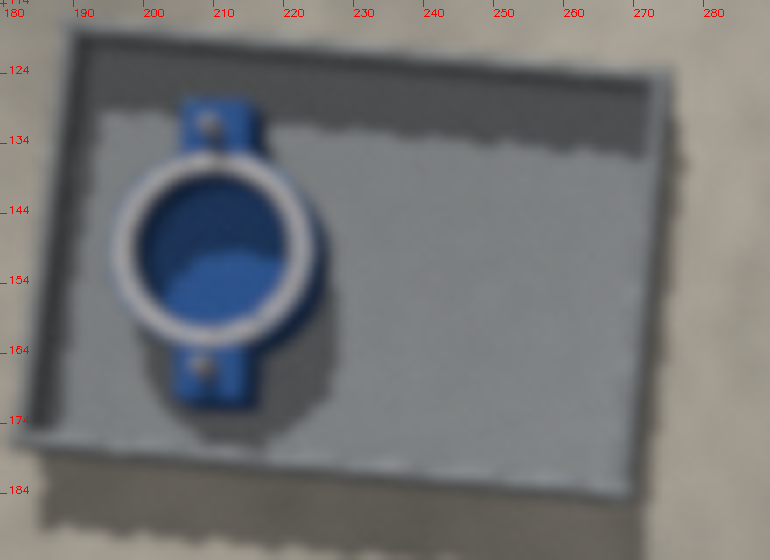

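View pics/cB.png

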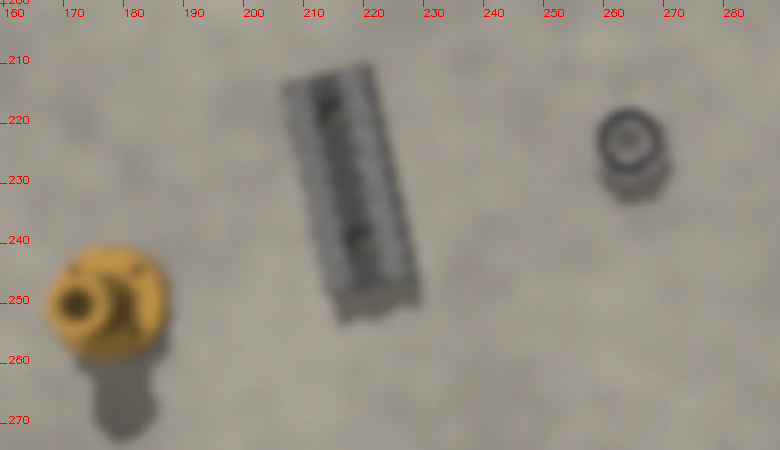

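View pics/cC.png

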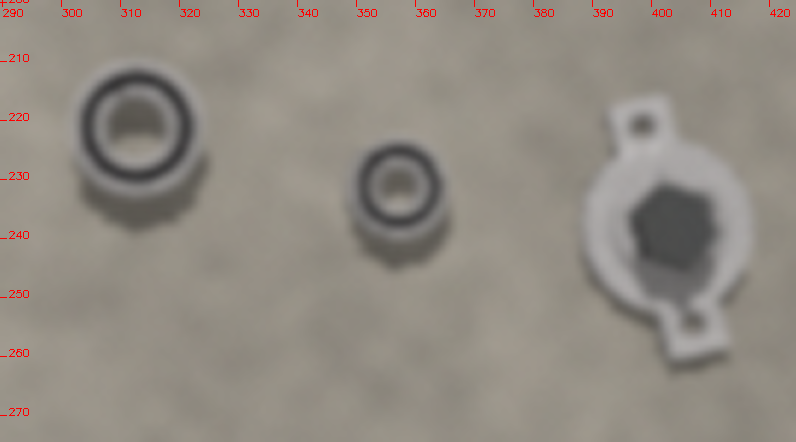

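In original pixels, the crops show:

| Feature | Pixel position |
|---|---|
| Housing ring centre | (209.9,149.2) |
| Pin tips | (209.4,130.9) and (208.5,165.4) |
| Cover holes | ~(398.3,220.5) and (407,254.1) |
| Large bearing | (312.6,221) |
| Medium bearing | (357.2,231) |
| Small bearing | (264.6,223) |
| Nut flange centre | (177.5,250.2) |
| Jaw plate corners | (206.5,213.7) to (214,249) |

I'll back-project these and check the results against the given sizes.

```bash
cat > h.py <<'E'
import numpy as np, cv2
from workcell import *
from scipy.spatial.transform import Rotation as Ro
def bp(f,u,z):
    R,t,K=f["R"],f["t"],f["K"]; c=-R.T@t; d=R.T@np.linalg.inv(K)@[u[0],u[1],1]
    return c+d*(z-c[2])/d[2]
def quat(a):   # tool down, closing line along (cos a, sin a)
    y=np.array([np.cos(a),np.sin(a),0]);z=np.array([0,0,-1.]);return Ro.from_matrix(np.c_[np.cross(y,z),y,z]).as_quat()
def best(p,a): # of the two half-turn choices, the one with the last joint closest to the middle
    o=[(abs(j[5]),tuple(quat(b))) for b in(a,a+np.pi) if (j:=inverse_kinematics(p,quat(b))) is not None]
    return np.array(min(o)[1])
E
cat > m.py <<'E'
from h import *
F=np.load("pics/top0.npz");G=np.load("pics/side0.npz")
def c(s,c0,r0):return lambda x,y,z:bp(F,((x+.5)/s-.5+c0,(y+.5)/s-.5+r0),z)
A,B,C=c(7,180,114),c(6,160,200),c(5.9,290,200);V=lambda x,y,z:bp(F,((x+.5)/1.25-.5,(y+.5)/1.25-.5),z)
def sh(n,P):
    P=np.array(P);m=P.mean(0);print(n,m.round(4),[round(float(np.linalg.norm(P[i]-P[i-1])),4) for i in range(len(P))] if len(P)>1 else "",
      "ang",round(float(np.degrees(np.arctan2(*(P[-1]-P[0])[1::-1]))),2))
    X=G["R"]@m+G["t"];print("     side px800",((G["K"]@X/X[2])[:2]*1.25).round(0))
sh("ring",[A(212.5,250,.034)]);sh("pins tips",[A(203,363,.046),A(209,122,.046)])
sh("wtray",[A(12,440,.028),A(637,500,.028),A(672,72,.028),A(68,25,.028)])
sh("vtray",[V(376,230,.028),V(503,237,.028),V(506,165,.028),V(377,157,.028)])
sh("holes",[C(693,322,.008),C(642,124,.008)]);sh("disc",[C(668,228,.008)]);sh("hex",[C(673,228,.026)])
sh("large",[C(136.5,127,.016)]);sh("large seal",[C(79,127,.016),C(194,127,.016)]);sh("med",[C(399.5,186,.014)]);sh("small",[B(630.5,141,.011)])
sh("nutfl",[B(108,304,.010)]);sh("nutfl w",[B(48,304,.010),B(168,304,.010)]);sh("nuttop",[B(76,304,.045)])
sh("jaw",[B(327,297,.012),B(418,282,.012),B(373,63,.012),B(282,85,.012)])
E
python3 m.py
```

```text
ring [0.6296 0.2206 0.034 ]  ang 0.0
     side px800 [365. 191.]
pins tips [0.6298 0.2196 0.046 ] [0.0943, 0.0943] ang 1.15
     side px800 [365. 187.]
wtray [0.6289 0.1696 0.028 ] [0.1664, 0.2443, 0.1706, 0.2392] ang -4.68
     side px800 [377. 199.]
vtray [ 0.6153 -0.1679  0.028 ] [0.1626, 0.2765, 0.1603, 0.285] ang 0.48
     side px800 [473. 253.]
holes [ 0.4001 -0.3099  0.008 ] [0.0941, 0.0941] ang 14.39
     side px800 [449. 342.]
disc [ 0.3976 -0.3102  0.008 ]  ang 0.0
     side px800 [448. 343.]
hex [ 0.3977 -0.3082  0.026 ]  ang 0.0
     side px800 [448. 334.]
large [ 0.4398 -0.0627  0.016 ]  ang 0.0
     side px800 [374. 266.]
large seal [ 0.4398 -0.0627  0.016 ] [0.0531, 0.0531] ang -88.98
     side px800 [374. 266.]
med [ 0.4148 -0.1847  0.014 ]  ang 0.0
     side px800 [405. 300.]
small [0.4322 0.0688 0.011 ]  ang 0.0
     side px800 [334. 245.]
nutfl [0.3542 0.3034 0.01  ]  ang 0.0
     side px800 [253. 219.]
nutfl w [0.3542 0.3034 0.01  ] [0.0544, 0.0544] ang -88.99
     side px800 [253. 219.]
nuttop [0.3555 0.3042 0.045 ]  ang 0.0
     side px800 [252. 205.]
jaw [0.4116 0.1956 0.012 ] [0.0989, 0.0416, 0.102, 0.0425] ang 14.47
     side px800 [297. 227.]
```

Sizes match: pins 94.3 mm and holes 94.1 mm apart against a true 94, jaw plate about 100×42, trays to within a few mm to 1 cm, and the side-view reprojections agree. Picking up the cover now.

```bash
cat >> h.py <<'E'
D=np.radians
def pick(x,y,ang,z,N=60,up=.16):
    q=best([x,y,z],D(ang)); move_ptp([x,y,max(z+.10,.12)],q); movel([x,y,z+.035],rate=.2)
    hit=movel([x,y,z],rate=.06,f_stop=8); close_gripper(N); s=read_state()
    print("pick",hit,s["tcp_pos"].round(4),"open",round(s["opening"],4),"F",round(s["grasp_force"],1))
    movel([x,y,up],rate=.15); s=read_state(); print("up",s["time"],round(s["opening"],4),round(s["grasp_force"],1),s["ft_force"].round(1))
def place(x,y,ang,z,up=.13):
    q=best([x,y,z],D(ang)); move_ptp([x,y,.16],q); movel([x,y,z+.008],rate=.15)
    hit=movel([x,y,z-.003],rate=.02,f_stop=3); s=read_state(); print("place",hit,s["tcp_pos"].round(4),s["ft_force"].round(1))
    open_jaws(); movel([x,y,up],rate=.15); print(read_state()["time"])
def snap(n,name):
    f=grab_frame(name);np.savez(f"pics/{n}.npz",**f);return f
def crop(n,f,c0,r0,w,h,s):
    cv2.imwrite(f"pics/{n}.png",cv2.resize(f["img"][r0:r0+h,c0:c0+w,::-1],None,fx=s,fy=s,interpolation=cv2.INTER_CUBIC))
E
python3 - <<'E'
from h import *
pick(.3988,-.3092,104.39,.0125,60,.17)
x,y=.6297,.2200
move_ptp([x,y,.13],best([x,y,.13],D(91.15))); movel([x,y,.068],rate=.15)
s=read_state();print(s["time"],s["tcp_pos"].round(4),s["ft_force"].round(1))
crop("s1",snap("s1","side"),225,100,150,110,5.3)
crop("t1",snap("t1","top"),160,90,150,110,5.3)
E
```

```text
pick False [ 0.3989 -0.3093  0.013 ] open 0.0343 F 59.4
up 4.375 0.0347 60.1 [-0.5  0.1 -4.1]
7.025 [0.63   0.2197 0.0683] [ 0.4 -0.1 -2.9]
```

View pics/s1.png

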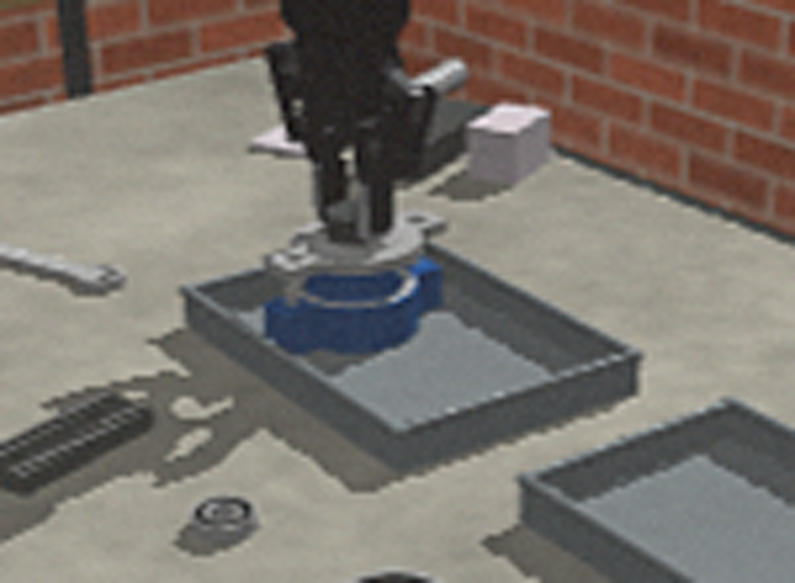

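View pics/t1.png

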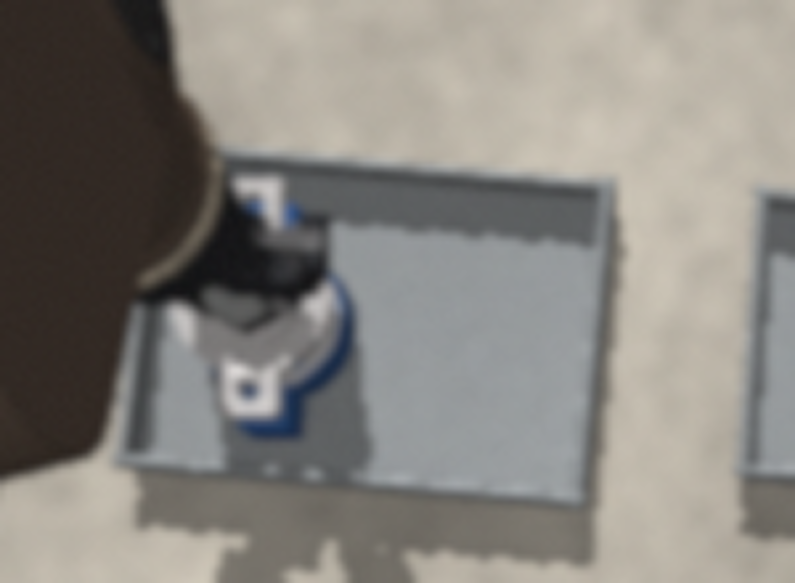

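The cover hangs level over the housing. In the top crop the near ear's hole is at (250,390). I'll compare it with the near pin and then lower by feel.

Run:
```python
from h import *
F=np.load("pics/top0.npz")
h=bp(F,(250.5/5.3-.5+160,390.5/5.3-.5+90),.0635); p=bp(F,(203.5/7-.5+180,363.5/7-.5+114),.046); print("hole",h.round(4),"pin",p.round(4))
x,y=.6297,.2200
hit=movel([x,y,.0525],rate=.03,f_stop=6); s=read_state(); print(hit,s["tcp_pos"].round(4),s["ft_force"].round(1),s["moment"].round(2),s["opening"])
```

```text
hole [0.5852 0.2184 0.0635] pin [0.5827 0.2187 0.046 ]
False [0.6293 0.22   0.0522] [-1.4  0.5 -5.8] [ 0.21  0.38 -0.01] 0.03420979959532305
```

Both pins have entered. Seating it now.

Run:
```python
from h import *
x,y=.6293,.2200
hit=movel([x,y,.0435],rate=.015,f_stop=8); s=read_state(); print(hit,s["tcp_pos"].round(4),s["ft_force"].round(1),s["moment"].round(2))
if hit and s["tcp_pos"][2]<.0485:
    open_jaws(); movel([x,y,.14],rate=.15); move_ptp([.46,-.063,.14],best([.46,-.063,.14],D(-2)))
crop("s2",snap("s2","side"),225,100,150,110,5.3); print(read_state()["time"])
```

```text
True [0.6294 0.2202 0.0471] [-1.8  0.3  9.6] [-0.05  0.17 -0.03]
10.8583
```

View pics/s2.png

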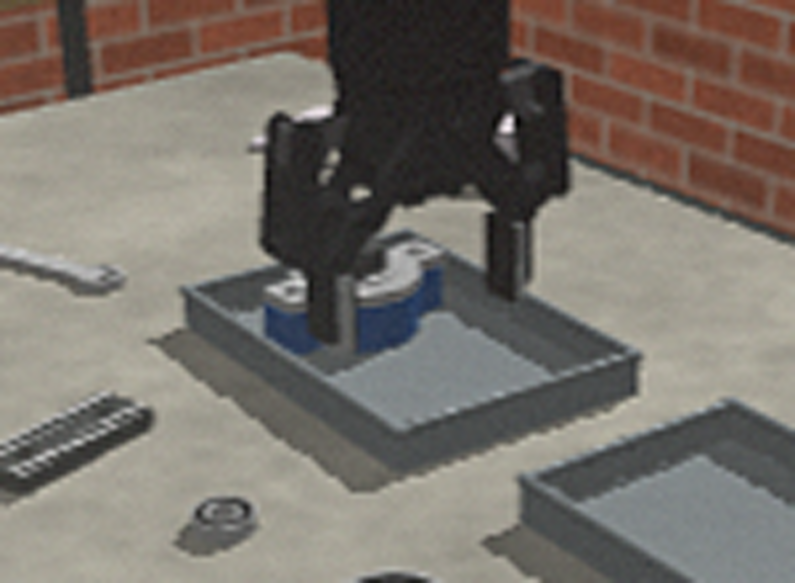

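The cover is seated flat: TCP at 47.1 mm against 47 expected, with the ears flush on the blue casting. Next is the large bearing.

Run:
```python
from h import *
pick(.4398,-.0627,-4,-.002,50,.16)
if read_state()["opening"]>.05: place(.625,.112,-4,.0022)
```

```text
pick False [ 0.44   -0.0628 -0.0013] open 0.0604 F 50.6
up 14.0333 0.0598 54.2 [ 0.1  0.  -2.2]
place True [0.6253 0.1121 0.0027] [-1.2 -0.1  9.1]
18.0083
```

Run:
```python
from h import *
pick(.3548,.3038,-2,.0130,50,.16)
if read_state()["opening"]>.02:
    place(.6187,-.070,-2,.0175,.15)
    pick(.4116,.1956,104.2,.0005,60,.16)
    if read_state()["opening"]>.03: place(.615,-.165,-2,.005)
crop("s3",snap("s3","side"),225,110,220,150,3.6)
```

```text
pick False [0.3549 0.3039 0.0133] open 0.0267 F 48.6
up 22.2083 0.0267 49.3 [ 0.3  0.7 -2.7]
place True [ 0.6189 -0.0701  0.0174] [-1.8 -0.3  9.9]
27.0417
pick False [0.4118 0.1957 0.001 ] open 0.0381 F 58.9
up 31.3583 0.0383 60.8 [ 0.4 -0.9 -5. ]
place True [ 0.6152 -0.1651  0.0051] [-1.   0.6  9.3]
35.9917
```

View pics/s3.png

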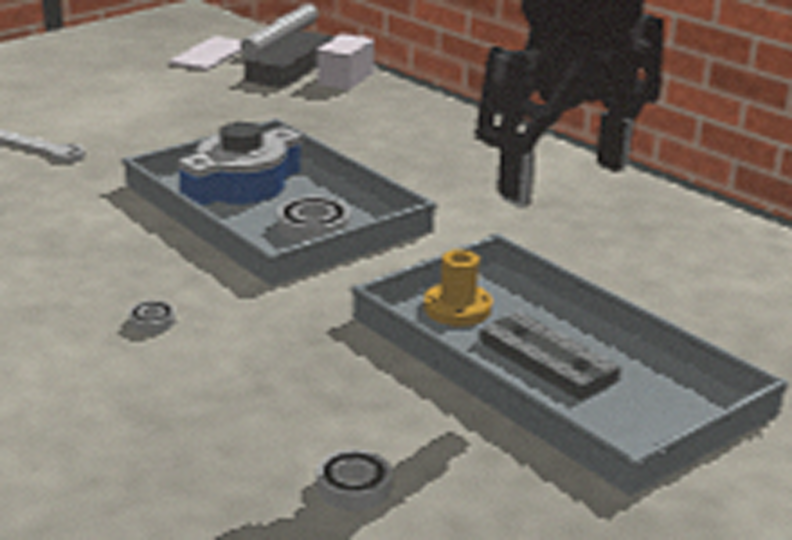

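The cover is seated at (240,145) and the large bearing lies flat at (313,212). The nut stands upright at (458,290), with the jaw plate flat beside it at (550,355). Only the small bearing is left.

Run:
```python
from h import *
pick(.4322,.0688,-2,.0005,40,.16)
if read_state()["opening"]>.025: place(.612,-.261,-2,.005,.15)
move_ptp([.45,-.1,.3],best([.45,-.1,.3],D(-2)))
set_joints([-1.217,.48,1.596,0,1.065,-.047]); print(read_state()["time"])
crop("t4",snap("t4","top"),170,100,260,180,3.05)
crop("s4",snap("s4","side"),225,110,220,150,3.6)
```

```text
pick False [0.4324 0.0688 0.0009] open 0.0327 F 38.6
up 40.2417 0.033 39.8 [-0.1  0.8 -0.1]
place True [ 0.6122 -0.2611  0.005 ] [-1.5  1.3  6.6]
44.9083
47.9167
```

View pics/t4.png

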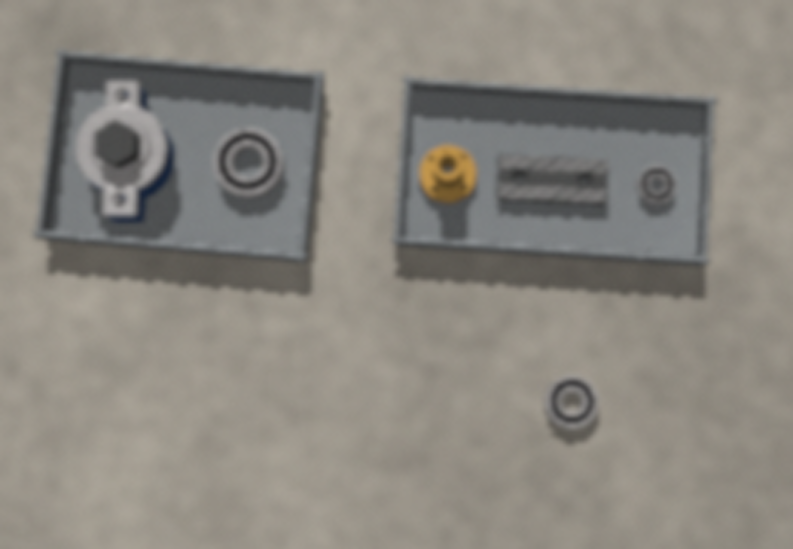

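View pics/s4.png

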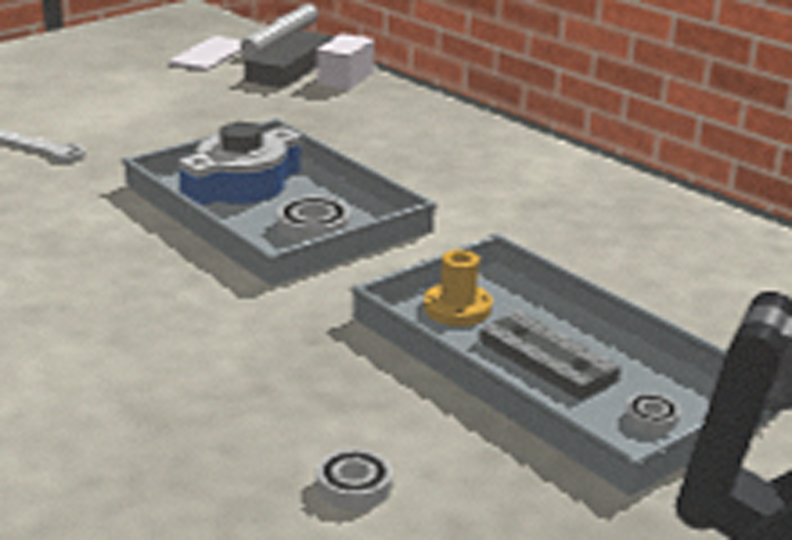

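Both kits are complete: the cover sits on its pins (120,147), the large bearing is at (248,160), and the nut (448,172), jaw plate (552,183) and small bearing (657,185) lie separately on the vice tray floor. The medium bearing (572,402) hasn't moved.

```bash
python3 -c "
from workcell import *
print(finish_job())"
```

```text
the job is handed in; nothing more can be done
None
```

Both repair kits are made up as asked and handed in at about 48 s of the 136 s allowed; the middle-sized bearing and the oil can were never touched.

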